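Lock the raised platen arm with its pin

TASK

The platen arm is raised with its eye lined up between the two lugs of the bracket, but it is not locked yet. Take the locking pin, the one with the long straight grip, out of the wooden pin block and push it down through the slanting eye until its collar sits on the upper lug, then let go. Leave the knob-headed pin in the block and do not disturb the tape roll and the jar.

Things in the scene. Friction and masses are not known exactly. Their poses are not given: they have to be found in the camera images.
- bracket: Grey steel bracket fixed to the table (base plate 150 x 116 x 10 mm) with two parallel steel lugs; the raised arm with a plywood platen (130 x 120 mm) rises away behind them, at yaw 0 towards +x, up to about 260 mm high. Origin: on the table, 25 mm nearer the robot than the middle of the base plate; z up. It does not move.
- eye (a point): Centre of the round eye's mouth in the upper face of the upper lug, 135 mm above the table. z axis: out of the hole, leaning 35 degrees from vertical to the robot's side (the bracket's -x); y is level. The 21 mm hole runs straight through upper lug (8 mm), arm tongue (12) and lower lug (8), 4 mm gaps, 40 mm in all, open below. Lugs 56 (x) x 60 mm (y). Nothing stands above their face near the eye.
- pin_block: Light wooden block, 56 (x) x 136 (y) x 88 mm high, fixed to the table, with two upright 20 mm through holes 40 mm either side of its middle along y. Each holds a pin, its collar resting on the block's top; which pin is in which hole varies. Origin: centre of its underside.
- lock_pin: Locking pin, 147 mm, 105 to 210 g: steel shank 16 mm thick, 80 mm long, tapered over its last 14 mm to 8 mm; steel collar 30 mm across, 7 mm thick; above it a straight black ribbed grip 26 mm across, 60 mm long. Round: its turn about its axis is of no account. Origin: on the axis at the collar's underside; z from tip to grip (grip: z = 7 to 67 mm). Starts upright in the block.
- pin_tip (a point): The tip of the locking pin's shank, on its axis, 80 mm below the collar's underside.
- knob_pin: The other pin, not wanted: same shank diameter, 60 mm long shank, same collar, but a squat mushroom knob 42 mm across, its top 38 mm above the collar's underside. Origin at the collar's underside, z up.
- tape: Roll of brown tape lying flat, 84 mm in diameter, 30 mm high, a bystander. Origin: centre of its underside.
- jar: Ink jar with grey lid, 67 mm in diameter, 74 mm high, a bystander. Origin: centre of its underside.
Mind the look-alikes: they are no part of the job. Leave any purple or red look-alike of the lock_pin alone.

How it is judged:
On the way:
1. the locking pin is lifted clear out of the block (height (world z) of pin_tip above 0.09 m and contact force between the fingers and lock_pin above 0.5 N), for 0.1 s.
At the end, for the whole second after the job is handed in: The locking pin is through the eye from above: its collar's underside is within 8 mm of the eye's mouth, its axis within 9 degrees of the eye's, tip below, at rest; the knob pin is still in its hole (within 20 mm) and tape and jar are within 30 mm of where they stood (distance between lock_pin and eye below 0.008 m and angle between the z axis of lock_pin and the z axis of eye, either way round below 0.16 rad and z of pin_tip in the frame of eye below -0.06 m and linear speed of lock_pin below 0.02 m/s and distance of knob_pin from where it was at the start of the episode below 0.02 m and distance of each of tape, jar from where it was at the start of the episode below 0.03 m); the robot touches nothing.
It fails at once if the knob pin is pulled out of its place (20 mm) (distance of knob_pin from where it was at the start of the episode above 0.02 m).
It fails at once if the tape roll or the jar is pushed more than 30 mm or the jar tipped over (distance of any of tape, jar from where it was at the start of the episode above 0.03 m or angle between jar's own z axis and vertical above 0.5 rad).
It also fails if it takes over 43 s, if anything falls off the work surface, if the arm or the gripper's body presses on something with over 40 N, if the wrist force passes 120 N, or if a joint passes its speed limit or range.

ROBOT

A 6-joint arm with a two-finger parallel gripper is mounted at the origin on a cart in front of the work surface, level with it; the furniture and walls round the work are solid. World frame = base frame: x ahead of the robot, y to its left, z up, the work surface at z = 0. Lengths are in m, angles in rad, forces in N, time in s.
With the tool pointing down it reaches from about 0.225 to 0.875 m from the base axis. Payload 3.4 kg.
Tool frame: the origin (TCP) lies at the very end of the fingers, on their centre line; the grasp point (between the pads) lies 19 mm behind it (grip_depth is the distance from the TCP to the grasp point, in m); x points along the fingers, z is the direction in which the jaws open and shut, and the axes are right-handed (so a half turn about x gives the same grasp; the last joint's range is limited). The gripper opens to 85 mm and grips with 20 to 120 N. Pads are 22 mm wide; open, the fingers measure 114 mm over their backs; the gripper's body (76 mm by 85 mm) begins 54 mm behind the grasp point. The pads swing forward as they close: fully open they stand 13 mm farther back than shut.
Start: joints at [-1.388, 0.276, 1.505, -0, 1.361, -0.121], TCP at [0.172, -0.549, 0.231] pointing down, gripper open.
Joint ranges: [-2.89, 2.89], [-0.75, 2.08], [0.22, 2.7], [-1.18, 4.32], [0.11, 2.71], [-2.7, 2.7]. Speed limits (rad/s): [2.57, 2.57, 3.14, 3.14, 3.14, 3.14].

INTERFACE

Orientations are given as a unit quaternion [w, x, y, z].
In Python, from rig import get_state, get_image, sign_off, grip_depth gives the robot as it stands. The module is installed in compiled form; this text tells all that it offers.
- The arm moves only by the tool arm_command, never from a script. Its argument "series" is a list of rows, each an object with "dp": the shift along the tool's x, y, z scaled (see below), a list of three; "angular": the turn, a rotation vector about the tool's x, y, z scaled (see below), a list of three; "gripper": the finger opening in mm, from 0 to 85.4. A call has exactly 8 rows; each row shifts and turns the pose as measured when the row begins, along the tool's axes as they then stand; what a row does not reach is not made up. The controller multiplies each number of a shift by 0.12 m and each number of a turn by 90 degrees. A row lasts 1/8 s, in which the tool goes at most 62.5 mm and 10.7 degrees, less where a joint would pass 70% of its speed; a pose out of reach is approached as far as the arm can. A call with a number of a shift or a turn outside -1 to 1 is refused whole. A call with a gripper value outside its range is refused whole. The fingers move at their own pace and stop on an object; "grip_force" is the grip in N (left out, the last holds). Time passes only in rows, so rows that do not move let the fingers close, or fill a call up. It gives the time, the measured TCP pose, the force and the opening at its end, in the units of the state.
- get_state(): the state, without advancing time (a new reading comes with each control period).
- get_image(name): name is "scene" or "top" or "wrist"; returns a dict with "image" (400x640x3 uint8, blue, green, red), "depth" (400x640 float32, m along the optical axis (not along the pixel's ray), 0 where there is no reading), "mtx" (3x3 intrinsics, pixels), "k1" (the pictures are not rectified: a ray, as slopes to the right and down, at radius r is drawn at 1 + k1 r^2 times it, then the intrinsics apply), "view" (4x4, takes a point from world to camera coordinates); the wrist camera has in their place "mount" (4x4, takes a point from camera to tool coordinates, whose origin is the TCP and whose axes are the tool frame's). Camera axes: x right, y up, looking along -z (the intrinsics and any distortion apply to the point x, -y, -z); pixel columns grow to the right and rows downward; lengths in m; the calibration is good to about 2 mm. A picture is of the moment at which its call begins: read the wrist's pose just before it.
- sign_off(): hands the job in, once; it reports no verdict.
The state is a dict: "clock": time; "qpos": joint angles; "qd": joint speeds; "effort": joint torques, N m; "position": TCP position; "ee_rot": TCP orientation; "contact_force": force on the tool from outside, world axes, zero at the start; "moment": the same for the moment, N m; "width": finger opening in m.
Only numpy, scipy, OpenCV 4.12 (cv2) and the standard library are available. Lean on these libraries where they do the work, as an engineer would, in place of code of your own. Each camera call takes 0.05 s, during which the arm holds its last target. There are 200 camera calls.

## Working session

There is one attempt and no reset: what is moved stays moved. The work goes in short steps, Python scripts to look and compute and a tool call to move; the robot and the scene stay as the last step left them, time stands still between calls to the robot, and variables do not carry over. Pictures are saved under pics/ and viewed, about 8 in all and at most 12, crops included, and the job is handed in when it is done.

Besides the shell and the picture viewer there is one more tool, called after "Call:" by a JSON object that holds its "name" and its "arguments", one argument or row to a line. arm_command: Moves the arm, as the interface text tells. Its arguments: {"type":"object","properties":{"series":{"type":"array","items":{"type":"object","properties":{"dp":{"type":"array","items":{"type":"number"}},"angular":{"type":"array","items":{"type":"number"}},"gripper":{"type":"number"}}}},"grip_force":{"type":"number"}},"required":["series"]}

```bash
mkdir -p pics
cat > h.py <<'E'
import numpy as np, cv2
from scipy.spatial.transform import Rotation as R
from rig import get_state, get_image, sign_off, grip_depth
def rot(s): q=s["ee_rot"]; return R.from_quat([q[1],q[2],q[3],q[0]])
def c2w(im,s=None):
    if "view" in im: return np.linalg.inv(np.array(im["view"]))
    T=np.eye(4); T[:3,:3]=rot(s).as_matrix(); T[:3,3]=s["position"]; return T@np.array(im["mount"])
def ray(im,uv,s=None):
    uv=np.atleast_2d(np.array(uv,float)); K=np.array(im["mtx"])
    d=(uv-K[:2,2])/[K[0,0],K[1,1]]; p=d.copy()
    for _ in range(20): p=d/(1+im["k1"]*(p**2).sum(1,keepdims=True))
    T=c2w(im,s); v=np.c_[p[:,0],-p[:,1],-np.ones(len(p))]
    return T[:3,3], v@T[:3,:3].T      # point = o + depth*dir
def onz(im,uv,z,s=None):
    o,d=ray(im,uv,s); return o+d*((z-o[2])/d[:,2])[:,None]
def ond(im,uv,s=None):
    o,d=ray(im,uv,s); uv=np.atleast_2d(uv).astype(int)
    return o+d*im["depth"][uv[:,1],uv[:,0]][:,None]
def cloud(im,s=None):
    v,u=np.mgrid[:400,:640]; return ond(im,np.c_[u.ravel(),v.ravel()],s).reshape(400,640,3)
E
python3 - <<'E'
from h import *
import pickle
s=get_state(); print(s); print(grip_depth)
for n in ("scene","top"):
    im=get_image(n); cv2.imwrite(f"pics/{n}0.png",im["image"]); pickle.dump(im,open(n+".pkl","wb")); print(n,c2w(im)[:3].round(3),im["mtx"],im["k1"])
E
```

```text
{'clock': 0.0, 'qpos': array([-1.38801889e+00,  2.76597911e-01,  1.50610296e+00, -6.17734425e-06,
        1.36068090e+00, -1.21018616e-01]), 'qd': array([-6.66038908e-05,  1.33208656e-05,  1.03681854e-03,  1.56992877e-04,
       -4.71879538e-04,  5.55367061e-04]), 'effort': array([ 4.65169542e-04, -4.16765249e+01, -2.45801729e+01,  7.33752336e-05,
        1.08628583e-02,  1.00577125e-06]), 'position': array([ 0.17189793, -0.54817327,  0.23045006]), 'ee_rot': array([ 0.56943782,  0.41901671,  0.5703625 , -0.4181533 ]), 'contact_force': array([ 0.24286412, -0.2092017 ,  0.27999447]), 'moment': array([-0.01278215,  0.04649595, -0.044819  ]), 'width': 0.08526795156481529}
0.0187
scene [[-0.962 -0.209  0.174  0.661]
 [ 0.272 -0.743  0.611  0.407]
 [ 0.002  0.636  0.772  0.862]] [[454.81443833   0.         319.39470135]
 [  0.         454.81443833 192.92992325]
 [  0.           0.           1.        ]] -0.026728170046435604
top [[ 1.000e-03  9.920e-01 -1.270e-01  3.920e-01]
 [-1.000e+00  3.000e-03  1.000e-02 -1.700e-01]
 [ 1.000e-02  1.270e-01  9.920e-01  1.037e+00]] [[372.55527047   0.         326.83039889]
 [  0.         372.55527047 201.94730547]
 [  0.           0.           1.        ]] -0.008723210391641045
```

View pics/scene0.png

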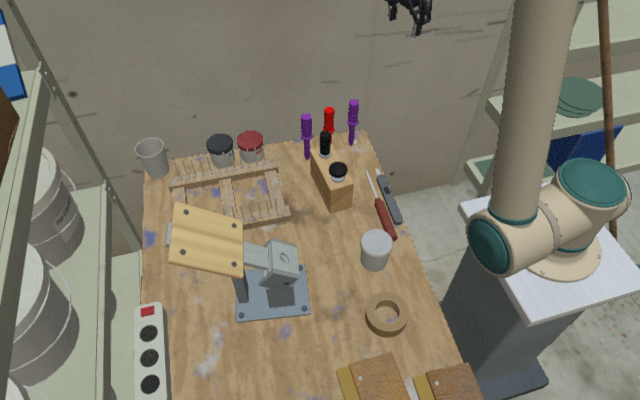

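View pics/top0.png

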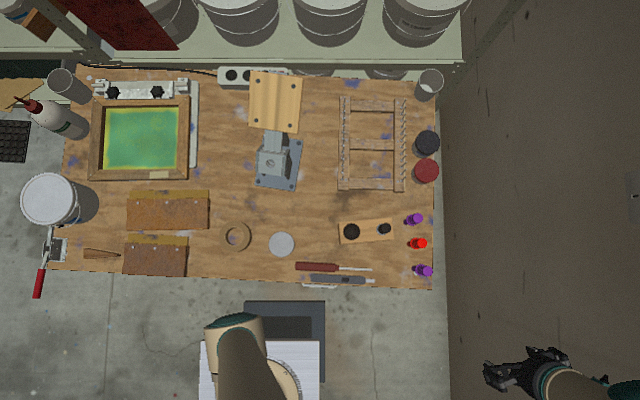

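The scene view shows the lock pin (black grip, about (325,143)) and the knob pin (338,172). The purple and red look-alikes stand beyond the block, and the eye is at about (284,259). In the top view the grip is at (384,228), the knob at (351,231) and the eye at about (270,162).

Run:
```python
from h import *
import pickle
t=pickle.load(open("top.pkl","rb")); s=pickle.load(open("scene.pkl","rb"))
for n,im,boxes in (("top",t,{"lock":(370,215,400,242),"knob":(338,218,364,246)}),("scene",s,{"lock":(314,125,336,158),"knob":(325,158,352,182)})):
    P=cloud(im); g=im["image"].max(2)
    for k,(a,b,c,d) in boxes.items():
        m=(g[b:d,a:c]<75); p=P[b:d,a:c][m]; h=p[:,2].max(); q=p[p[:,2]>np.percentile(p[:,2],90)-.006]
        print(n,k,m.sum(),"zmax",h.round(3),"top med",np.median(q,0).round(4),"mid",((q.min(0)+q.max(0))/2).round(4), "ext",np.ptp(q,axis=0).round(3))
P=cloud(t)
# block top
m=(abs(P[...,2]-.088)<.006); m[:, :330]=0; m[:,405:]=0; m[:212]=0; m[250:]=0
r=cv2.minAreaRect(P[m][:,:2].astype(np.float32)*1000); print("block",r,m.sum())
# lug top face: points around (270,162)
for n,im,uv in (("top",t,(270,162)),("scene",s,(284,259))):
    P=cloud(im); u,v=uv; w=P[v-25:v+25,u-25:u+25].reshape(-1,3)
    print(n,np.median(P[v-2:v+3,u-2:u+3].reshape(-1,3),0).round(3))
cr=cv2.resize(t["image"][130:195,235:310],None,fx=6,fy=6,interpolation=2)
cs=cv2.resize(s["image"][225:300,240:315],None,fx=5.2,fy=5.2,interpolation=2)
cv2.imwrite("pics/crop.png",np.hstack([cr[:390,:400],cs[:390,:390]]))
for n,im,uv in (("jar",t,(281,244)),("tape",t,(238,237))):
    print(n,onz(im,uv,.074 if n=="jar" else .03).round(3))
```

```text
top lock 104 zmax 0.159 top med [ 0.4435 -0.3175  0.1554] mid [ 0.4436 -0.3185  0.155 ] ext [0.021 0.022 0.008]
top knob 203 zmax 1.037 top med [ 0.4366 -0.2389  0.1252] mid [ 0.4227 -0.2144  0.5793] ext [0.062 0.088 0.916]
scene lock 236 zmax 0.862 top med [ 0.4437 -0.3146  0.1553] mid [0.5466 0.0397 0.5062] ext [0.229 0.734 0.712]
scene knob 228 zmax 0.13 top med [ 0.4366 -0.2345  0.1257] mid [ 0.4364 -0.2352  0.1259] ext [0.037 0.036 0.008]
block ((441.1201171875, -278.7229309082031), (55.84007263183594, 136.0786590576172), 5.263434886932373) 811
top [ 0.614 -0.034  0.102]
scene [ 0.602 -0.045  0.118]
jar [[ 0.405 -0.063  0.074]]
tape [[0.425 0.058 0.03 ]]
```

View pics/crop.png

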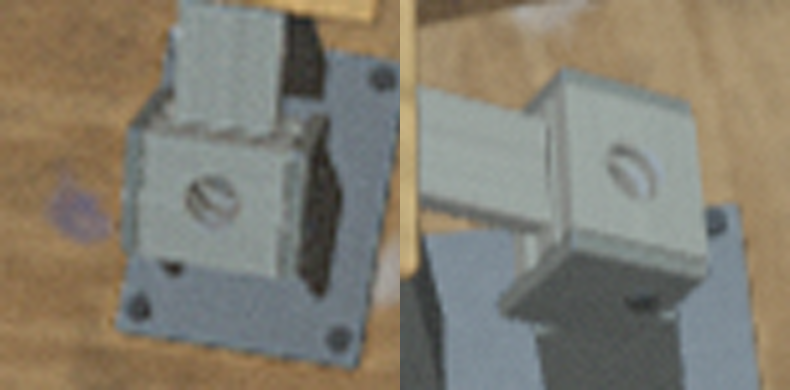

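The crop shows the eye clearly in both views: top (270.3,163.2), scene (284.6,257.9).

Run:
```python
from h import *
import pickle
t=pickle.load(open("top.pkl","rb")); s=pickle.load(open("scene.pkl","rb"))
a=onz(t,(270.3,163.2),.135)[0]; b=onz(s,(284.6,257.9),.135)[0]; print(a.round(4),b.round(4))
(o1,d1),(o2,d2)=ray(t,(270.3,163.2)),ray(s,(284.6,257.9))
k=np.linalg.lstsq(np.c_[d1[0],-d2[0]],o2-o1,rcond=None)[0]
p,q=o1+k[0]*d1[0],o2+k[1]*d2[0]; print("tri",p.round(4),q.round(4))
e=(p+q)/2
for n,im in (("top",t),("scene",s)):
    P=cloud(im).reshape(-1,3); P=P[np.linalg.norm(P-e,axis=1)<.045]
    nrm=R.from_euler("y",-35,degrees=True).apply([0,0,1]); c=e
    for tol in (.012,.005,.004,.003,.003):
        w=P[abs((P-c)@nrm)<tol]; c=w.mean(0); nrm=np.linalg.svd(w-c)[2][2]; nrm*=np.sign(nrm[2])
    d=-nrm; print(n,len(w),"n",nrm.round(3),"tilt",np.degrees(np.arccos(nrm[2])).round(1),"yaw",np.degrees(np.arctan2(-nrm[1],-nrm[0])).round(1),"centre",c.round(4),"eye off",((e-c)@nrm).round(4))
# base plate yaw from top: z ~ .01
P=cloud(t); hsv=cv2.cvtColor(t["image"],cv2.COLOR_BGR2HSV)
m=(abs(P[...,2]-.01)<.006)&(abs(P[...,0]-.6)<.12)&(abs(P[...,1]+.05)<.12)&(hsv[...,0]>95)&(hsv[...,0]<125)
print(cv2.minAreaRect(P[m][:,:2].astype(np.float32)*1000),m.sum())
```

```text
[ 0.6029 -0.0396  0.135 ] [ 0.6018 -0.0368  0.135 ]
tri [ 0.6035 -0.0393  0.1326] [ 0.6015 -0.0384  0.1323]
top 577 n [-0.568  0.087  0.818] tilt 35.1 yaw -8.7 centre [ 0.6035 -0.0383  0.1354] eye off -0.0019
scene 851 n [-0.559  0.094  0.824] tilt 34.5 yaw -9.5 centre [ 0.6024 -0.0364  0.1361] eye off -0.0033
((635.4436645507812, -43.96135711669922), (112.66622924804688, 146.5176544189453), 81.05764770507812) 832
```

Run:
```python
from h import *
import pickle
t=pickle.load(open("top.pkl","rb"))
P=cloud(t)
for n,(a,b,c,d) in {"pur1":(405,212,424,226),"red":(408,237,428,250),"pur2":(412,264,434,278)}.items():
    q=P[b:d,a:c].reshape(-1,3); q=q[(q[:,2]>.05)&(q[:,2]<.3)]; w=q[q[:,2]>np.percentile(q[:,2],95)-.015]; print(n,len(q),w.mean(0).round(3),q[:,2].max().round(3))
n=np.array([-.5665,.0897,.819]); e=np.array([.6025,-.038,.135]); ux=np.array([.819*.988,-.819*.156,.5736])
q=P.reshape(-1,3); d=(q-e); h=d@n; m=(h>.008)&(h<.3)&(np.linalg.norm(d,axis=1)<.25)&(q[:,2]<.35)
print("above lug plane: count",m.sum()," ux range",np.percentile(d[m]@ux,[0,2,98]).round(3),"h",np.percentile(h[m],[2,50,98]).round(3))
s=get_state(); print(rot(s).as_matrix().round(3)); print(np.array(get_image("wrist")["mount"]).round(3))
```

```text
pur1 161 [ 0.469 -0.396  0.146] 0.151
red 166 [ 0.409 -0.404  0.146] 0.151
pur2 173 [ 0.343 -0.415  0.146] 0.151
above lug plane: count 965  ux range [-0.25  -0.244 -0.107] h [0.009 0.049 0.075]
[[-0.     0.954  0.299]
 [ 0.002  0.299 -0.954]
 [-1.     0.    -0.002]]
[[ 0.     0.301 -0.954 -0.143]
 [ 0.     0.954  0.301  0.075]
 [ 1.    -0.     0.     0.   ]
 [ 0.     0.     0.     1.   ]]
```

```bash
cat >> h.py <<'E'
def tool(x,z):
    x=np.array(x,float);x/=np.linalg.norm(x); z=np.array(z,float); z-=x*(z@x); z/=np.linalg.norm(z)
    return R.from_matrix(np.c_[x,np.cross(z,x),z])
def plan(p,Rt,n):
    s=get_state(); r=rot(s); rv=(r.inv()*Rt).as_rotvec()/n; d=(np.array(p)-s["position"])/n
    for k in range(n):
        b=r.inv().apply(d)/.12; print((b+0).round(3).tolist(),(rv/(np.pi/2)).round(3).tolist()); r=r*R.from_rotvec(rv)
PIN=np.array([.4435,-.316]); E0=np.array([.6025,-.038,.135]); N=np.array([-.5665,.0897,.819])
E
python3 -c "
from h import *
plan([.4435,-.316,.25],tool([0,0,-1],[1,.09,0]),12)"
```

```text
[-0.013, 0.228, -0.098] [-0.072, -0.0, -0.0]
[-0.013, 0.238, -0.071] [-0.072, -0.0, -0.0]
[-0.013, 0.244, -0.044] [-0.072, -0.0, -0.0]
[-0.013, 0.248, -0.016] [-0.072, -0.0, -0.0]
[-0.013, 0.248, 0.012] [-0.072, -0.0, -0.0]
[-0.013, 0.245, 0.04] [-0.072, -0.0, -0.0]
[-0.013, 0.239, 0.067] [-0.072, -0.0, -0.0]
[-0.013, 0.23, 0.094] [-0.072, -0.0, -0.0]
[-0.013, 0.218, 0.119] [-0.072, -0.0, -0.0]
[-0.013, 0.203, 0.143] [-0.072, -0.0, -0.0]
[-0.013, 0.185, 0.165] [-0.072, -0.0, -0.0]
[-0.013, 0.166, 0.185] [-0.072, -0.0, -0.0]
```

Call:
{"name": "arm_command", "arguments": {
  "series": [
    {"dp":[-0.02,0.23,-0.1],"angular":[-0.07,0,0],"gripper":85},
    {"dp":[-0.02,0.24,-0.07],"angular":[-0.07,0,0],"gripper":85},
    {"dp":[-0.02,0.24,-0.04],"angular":[-0.07,0,0],"gripper":85},
    {"dp":[-0.02,0.25,-0.02],"angular":[-0.07,0,0],"gripper":85},
    {"dp":[-0.02,0.25,0.01],"angular":[-0.07,0,0],"gripper":85},
    {"dp":[-0.02,0.25,0.04],"angular":[-0.07,0,0],"gripper":85},
    {"dp":[-0.01,0.24,0.07],"angular":[-0.07,0,0],"gripper":85},
    {"dp":[-0.01,0.23,0.09],"angular":[-0.07,0,0],"gripper":85}
  ]
}}

```text
clock: 1.15
position: [0.3566, -0.3877, 0.245]
ee_rot: [0.694, 0.13, 0.697, -0.126]
contact_force: [-0.1, 0.7, 0.4]
width: 0.0852
```

```bash
python3 -c "
from h import *
plan([.4435,-.316,.25],tool([0,0,-1],[1,.09,0]),7)"
```

```text
[-0.006, 0.117, 0.066] [-0.041, -0.0, -0.001]
[-0.006, 0.112, 0.074] [-0.041, -0.0, -0.001]
[-0.006, 0.107, 0.081] [-0.041, -0.0, -0.001]
[-0.006, 0.102, 0.088] [-0.041, -0.0, -0.001]
[-0.006, 0.096, 0.094] [-0.041, -0.0, -0.001]
[-0.006, 0.089, 0.1] [-0.041, -0.0, -0.001]
[-0.006, 0.083, 0.106] [-0.041, -0.0, -0.001]
```

Call:
{"name": "arm_command", "arguments": {
  "series": [
    {"dp":[-0.01,0.12,0.07],"angular":[-0.041,0,0],"gripper":85},
    {"dp":[-0.01,0.115,0.075],"angular":[-0.041,0,0],"gripper":85},
    {"dp":[-0.01,0.11,0.08],"angular":[-0.041,0,0],"gripper":85},
    {"dp":[-0.01,0.1,0.09],"angular":[-0.041,0,0],"gripper":85},
    {"dp":[0,0.095,0.095],"angular":[-0.041,0,0],"gripper":85},
    {"dp":[0,0.09,0.1],"angular":[-0.041,0,0],"gripper":85},
    {"dp":[0,0.08,0.105],"angular":[-0.041,0,0],"gripper":85},
    {"dp":[0,0,0],"angular":[0,0,0],"gripper":85}
  ]
}}

```text
clock: 2.15
position: [0.4494, -0.3101, 0.2496]
ee_rot: [0.705, -0.039, 0.707, 0.044]
contact_force: [-0.3, 0.4, -0.6]
width: 0.085
```

Run:
```python
from h import *
s=get_state(); im=get_image("wrist"); cv2.imwrite("pics/w1.png",im["image"])
P=cloud(im,s); g=im["image"].max(2)
m=(im["depth"]>0)&(abs(P[...,2]-.155)<.006)&(np.hypot(P[...,0]-.4435,P[...,1]+.316)<.03)
q=P[m]; print(m.sum(),"mid",((q.min(0)+q.max(0))/2).round(4),"mean",q.mean(0).round(4),np.ptp(q,axis=0).round(3))
u=np.argwhere(m); print(u.mean(0))
plan([.4435,-.316,.112],tool([0,0,-1],[1,.09,0]),8)
```

```text
869 mid [ 0.4422 -0.319   0.1533] mean [ 0.4421 -0.3181  0.1551] [0.024 0.025 0.009]
[212.88952819 310.83084005]
[0.143, -0.006, -0.006] [0.002, -0.0, -0.001]
[0.143, -0.006, -0.006] [0.002, -0.0, -0.001]
[0.143, -0.006, -0.006] [0.002, -0.0, -0.001]
[0.143, -0.006, -0.006] [0.002, -0.0, -0.001]
[0.143, -0.006, -0.006] [0.002, -0.0, -0.001]
[0.143, -0.005, -0.006] [0.002, -0.0, -0.001]
[0.143, -0.005, -0.006] [0.002, -0.0, -0.001]
[0.143, -0.005, -0.006] [0.002, -0.0, -0.001]
```

View pics/w1.png

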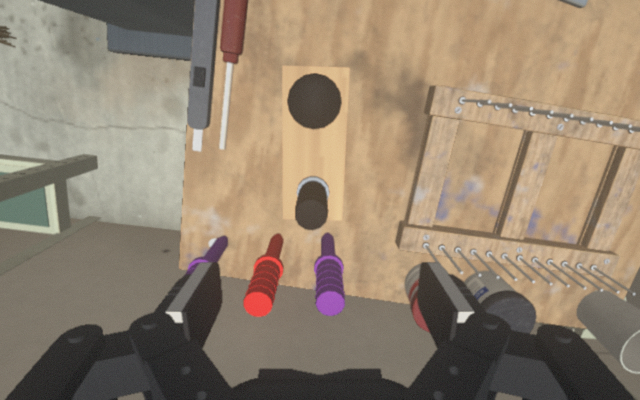

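The wrist view shows the lock pin's grip top at (311,213), between the open fingers, and the knob at (314,101). The pin measures (0.4425, -0.318), which agrees with the fixed cameras.

Call:
{"name": "arm_command", "arguments": {
  "series": [
    {"dp":[0.1,-0.02,-0.02],"angular":[0,0,0],"gripper":85},
    {"dp":[0.18,-0.02,-0.02],"angular":[0,0,0],"gripper":85},
    {"dp":[0.2,-0.02,-0.02],"angular":[0,0,0],"gripper":85},
    {"dp":[0.2,0,0],"angular":[0,0,0],"gripper":85},
    {"dp":[0.18,0,0],"angular":[0,0,0],"gripper":85},
    {"dp":[0.14,0,0],"angular":[0,0,0],"gripper":85},
    {"dp":[0.1,0,0],"angular":[0,0,0],"gripper":85},
    {"dp":[0.03,0,0],"angular":[0,0,0],"gripper":85}
  ]
}}

```text
clock: 3.2
position: [0.4355, -0.321, 0.1053]
ee_rot: [0.703, -0.036, 0.709, 0.041]
contact_force: [-0.8, 0.8, 0.0]
width: 0.0849
```

Call:
{"name": "arm_command", "arguments": {
  "series": [
    {"dp":[-0.04,0.02,0.05],"angular":[0,0,0],"gripper":85},
    {"dp":[0,0,0],"angular":[0,0,0],"gripper":85},
    {"dp":[0,0,0],"angular":[0,0,0],"gripper":60},
    {"dp":[0,0,0],"angular":[0,0,0],"gripper":45},
    {"dp":[0,0,0],"angular":[0,0,0],"gripper":30},
    {"dp":[0,0,0],"angular":[0,0,0],"gripper":10},
    {"dp":[0,0,0],"angular":[0,0,0],"gripper":10},
    {"dp":[0,0,0],"angular":[0,0,0],"gripper":10}
  ],
  "grip_force": 60
}}

```text
clock: 4.2
position: [0.443, -0.3189, 0.1125]
ee_rot: [0.704, -0.037, 0.708, 0.04]
contact_force: [-0.6, 0.2, 0.6]
width: 0.0237
```

Call:
{"name": "arm_command", "arguments": {
  "series": [
    {"dp":[-0.05,0,0],"angular":[0,0,0],"gripper":10},
    {"dp":[-0.1,0,0],"angular":[0,0,0],"gripper":10},
    {"dp":[-0.15,0,0],"angular":[0,0,0],"gripper":10},
    {"dp":[-0.2,0,0],"angular":[0,0,0],"gripper":10},
    {"dp":[-0.2,0,0],"angular":[0,0,0],"gripper":10},
    {"dp":[-0.2,0,0],"angular":[0,0,0],"gripper":10},
    {"dp":[-0.2,0,0],"angular":[0,0,0],"gripper":10},
    {"dp":[-0.1,0,0],"angular":[0,0,0],"gripper":10}
  ]
}}

```text
clock: 5.2
position: [0.4429, -0.3188, 0.2637]
ee_rot: [0.704, -0.037, 0.709, 0.04]
contact_force: [-0.4, 0.4, -2.0]
width: 0.0235
```

Run:
```python
from h import *
s=get_state(); print(s["position"],s["width"],s["contact_force"],s["qpos"].round(2))
t=tool(-N,[.819,-.13,.5665]); g=E0+N*.14; print(t.as_matrix().round(3),g)
plan(g,t,16)
```

```text
[ 0.44292321 -0.31883882  0.2636603 ] 0.02350479010809175 [-0.40433489  0.36403401 -2.01898323] [-0.75  0.22  1.5  -0.    1.43 -0.86]
[[ 0.567  0.157  0.809]
 [-0.09   0.988 -0.128]
 [-0.819  0.     0.574]] [ 0.52319  -0.025442  0.24966 ]
[0.008, 0.147, 0.058] [0.01, -0.024, -0.003]
[0.009, 0.148, 0.056] [0.01, -0.024, -0.003]
[0.01, 0.149, 0.053] [0.01, -0.024, -0.003]
[0.011, 0.15, 0.05] [0.01, -0.024, -0.003]
[0.013, 0.151, 0.047] [0.01, -0.024, -0.003]
[0.014, 0.152, 0.044] [0.01, -0.024, -0.003]
[0.014, 0.152, 0.041] [0.01, -0.024, -0.003]
[0.015, 0.153, 0.038] [0.01, -0.024, -0.003]
[0.016, 0.154, 0.035] [0.01, -0.024, -0.003]
[0.016, 0.154, 0.032] [0.01, -0.024, -0.003]
[0.016, 0.155, 0.029] [0.01, -0.024, -0.003]
[0.017, 0.156, 0.026] [0.01, -0.024, -0.003]
[0.017, 0.156, 0.023] [0.01, -0.024, -0.003]
[0.017, 0.157, 0.019] [0.01, -0.024, -0.003]
[0.017, 0.157, 0.016] [0.01, -0.024, -0.003]
[0.016, 0.157, 0.013] [0.01, -0.024, -0.003]
```

Call:
{"name": "arm_command", "arguments": {
  "series": [
    {"dp":[0,0.1,0.04],"angular":[0.01,-0.024,-0.003],"gripper":10},
    {"dp":[0,0.15,0.055],"angular":[0.01,-0.024,-0.003],"gripper":10},
    {"dp":[0.005,0.15,0.055],"angular":[0.01,-0.024,-0.003],"gripper":10},
    {"dp":[0.01,0.15,0.05],"angular":[0.01,-0.024,-0.003],"gripper":10},
    {"dp":[0.01,0.15,0.05],"angular":[0.01,-0.024,-0.003],"gripper":10},
    {"dp":[0.01,0.15,0.045],"angular":[0.01,-0.024,-0.003],"gripper":10},
    {"dp":[0.01,0.15,0.04],"angular":[0.01,-0.024,-0.003],"gripper":10},
    {"dp":[0.01,0.15,0.04],"angular":[0.01,-0.024,-0.003],"gripper":10}
  ]
}}

```text
clock: 6.2
position: [0.4769, -0.1658, 0.2545]
ee_rot: [0.805, 0.009, 0.593, -0.013]
contact_force: [1.7, 0.2, -1.5]
width: 0.0234
```

Run:
```python
from h import *
plan(E0+N*.14,tool(-N,[.819,-.13,.5665]),8)
```

```text
[0.018, 0.148, 0.04] [0.009, -0.025, -0.004]
[0.018, 0.148, 0.037] [0.009, -0.025, -0.004]
[0.019, 0.149, 0.035] [0.009, -0.025, -0.004]
[0.019, 0.15, 0.032] [0.009, -0.025, -0.004]
[0.019, 0.15, 0.029] [0.009, -0.025, -0.004]
[0.019, 0.151, 0.026] [0.009, -0.025, -0.004]
[0.019, 0.151, 0.023] [0.009, -0.025, -0.004]
[0.019, 0.152, 0.02] [0.009, -0.025, -0.004]
```

Call:
{"name": "arm_command", "arguments": {
  "series": [
    {"dp":[0.01,0.15,0.04],"angular":[0.009,-0.025,-0.004],"gripper":10},
    {"dp":[0.01,0.15,0.037],"angular":[0.009,-0.025,-0.004],"gripper":10},
    {"dp":[0.01,0.15,0.035],"angular":[0.009,-0.025,-0.004],"gripper":10},
    {"dp":[0.01,0.15,0.03],"angular":[0.009,-0.025,-0.004],"gripper":10},
    {"dp":[0.01,0.15,0.03],"angular":[0.009,-0.025,-0.004],"gripper":10},
    {"dp":[0.01,0.15,0.025],"angular":[0.009,-0.025,-0.004],"gripper":10},
    {"dp":[0.01,0.13,0.02],"angular":[0.009,-0.025,-0.004],"gripper":10},
    {"dp":[0.01,0.05,0.01],"angular":[0.009,-0.025,-0.004],"gripper":10}
  ]
}}

```text
clock: 7.2
position: [0.5026, -0.0245, 0.2445]
ee_rot: [0.883, 0.047, 0.462, -0.067]
contact_force: [0.2, -0.4, -1.3]
width: 0.0233
```

Run:
```python
from h import *
plan(E0+N*.14,tool(-N,[.819,-.13,.5665]),2)
s=get_state(); r=rot(s); print(s["position"],s["contact_force"],"ang",np.degrees(np.arccos(-r.apply([1,0,0])@N)))
tip=s["position"]+r.apply([.1045,0,0]); print("tip",tip)
im=get_image("wrist"); cv2.imwrite("pics/w2.png",im["image"])
import pickle; pickle.dump((s,im),open("w2.pkl","wb"))
a=get_image("scene"); b=get_image("top"); pickle.dump((s,a,b),open("st2.pkl","wb"))
cs=cv2.resize(a["image"][170:300,220:350],None,fx=3,fy=3,interpolation=2); ct=cv2.resize(b["image"][130:260,220:350],None,fx=3,fy=3,interpolation=2)
cv2.imwrite("pics/st2.png",np.hstack([cs,ct]))
```

```text
[0.031, 0.011, 0.082] [-0.005, -0.002, -0.005]
[0.031, 0.01, 0.082] [-0.005, -0.002, -0.005]
[ 0.50258332 -0.02454706  0.24451734] [ 0.19353721 -0.4184358  -1.25576081] ang 1.3166331744979551
tip [ 0.56148813 -0.03231472  0.15855143]
```

View pics/w2.png

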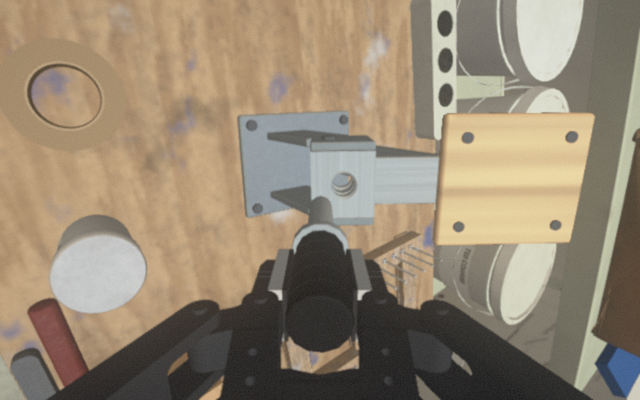

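View pics/st2.png

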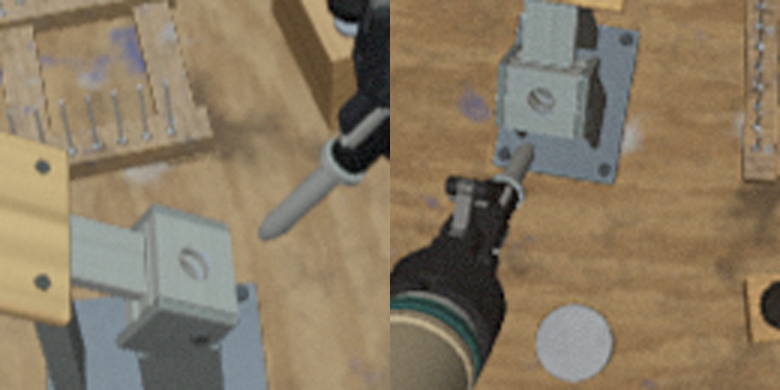

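The wrist view shows the pin held with its tip near (321,203) and the eye at (343,183). The scene and top crops show the tip just short of the eye. Next I check the pin's axis and tip in the tool frame, and the eye from the wrist view.

Run:
```python
from h import *
import pickle
s,im=pickle.load(open("w2.pkl","rb")); _,a,b=pickle.load(open("st2.pkl","rb")); r=rot(s); p=s["position"]
def tri(i1,u1,i2,u2):
    (o1,d1),(o2,d2)=ray(i1,u1),ray(i2,u2); k=np.linalg.lstsq(np.c_[d1[0],-d2[0]],o2-o1,rcond=None)[0]; x,y=o1+k[0]*d1[0],o2+k[1]*d2[0]; return (x+y)/2,np.linalg.norm(x-y)
tp,g=tri(a,(308.3,249.3),b,(266.7,178)); print("tip tri",tp.round(4),g.round(4),"in tool",r.inv().apply(tp-p).round(4))
# pin cloud in tool frame from each camera
for n,c in (("wrist",im),("scene",a),("top",b)):
    Q=r.inv().apply((cloud(c,s)-p).reshape(-1,3)); Q=Q[np.repeat(True,len(Q))&(c["depth"].ravel()>0)]
    for lo,hi in ((.04,.06),(.06,.085)):
        m=(Q[:,0]>lo)&(Q[:,0]<hi)&(np.hypot(Q[:,1],Q[:,2])<.02); q=Q[m]
        if len(q)>8: 
            f=lambda x: np.hypot(q[:,1]-x[0],q[:,2]-x[1])-.008
            from scipy.optimize import least_squares
            print(n,lo,len(q),"axis yz",least_squares(f,[0,0],loss="soft_l1",f_scale=.001).x.round(4))
# eye from wrist: hole ellipse
o,d=ray(im,(343.5,183),s); e=o+d[0]*((E0-o)@N)/(d[0]@N); print("eye wrist",e.round(4))
P=cloud(im,s).reshape(-1,3); P=P[(np.linalg.norm(P-E0,axis=1)<.04)]
nrm=N;c=E0
for tol in (.012,.005,.004,.003):
    w=P[abs((P-c)@nrm)<tol]; c=w.mean(0); nrm=np.linalg.svd(w-c)[2][2]; nrm*=np.sign(nrm[2])
print("wrist plane n",nrm.round(3),len(w),"E0 off",((E0-c)@nrm).round(4))
print("wrist tip on ray:",(lambda o,d:o+d[0]*((p+r.apply([.1045,0,0])-o)@r.apply([0,1,0]))/(d[0]@r.apply([0,1,0])))(*ray(im,(321,200),s)).round(4))
```

```text
tip tri [ 0.5597 -0.0332  0.1529] 0.0055 in tool [ 0.1082 -0.0013 -0.0045]
wrist 0.04 216 axis yz [-0.0013 -0.0003]
wrist 0.06 261 axis yz [-0.0014 -0.0002]
scene 0.04 76 axis yz [-0.0003 -0.0029]
scene 0.06 96 axis yz [-0.0003 -0.0027]
top 0.04 28 axis yz [ 0.0002 -0.0015]
top 0.06 35 axis yz [ 0.0001 -0.001 ]
eye wrist [ 0.6023 -0.0377  0.1348]
wrist plane n [-0.565  0.091  0.82 ] 4182 E0 off -0.0015
wrist tip on ray: [ 0.5592 -0.032   0.1625]
```

Call:
{"name": "arm_command", "arguments": {
  "series": [
    {"dp":[0.015,0.008,0.04],"angular":[-0.003,-0.001,-0.003],"gripper":10},
    {"dp":[0.015,0.008,0.04],"angular":[-0.003,-0.001,-0.003],"gripper":10},
    {"dp":[0.015,0.008,0.04],"angular":[-0.003,-0.001,-0.003],"gripper":10},
    {"dp":[0.015,0.004,0.03],"angular":[-0.002,-0.001,-0.002],"gripper":10},
    {"dp":[0,0,0.01],"angular":[0,0,0],"gripper":10},
    {"dp":[0,0,0],"angular":[0,0,0],"gripper":10},
    {"dp":[0,0,0],"angular":[0,0,0],"gripper":10},
    {"dp":[0,0,0],"angular":[0,0,0],"gripper":10}
  ]
}}

```text
clock: 8.35
position: [0.5245, -0.0263, 0.2498]
ee_rot: [0.884, 0.035, 0.462, -0.071]
contact_force: [-0.1, -0.9, -1.4]
width: 0.0238
```

```bash
cat >> h.py <<'E'
E1=np.array([.6023,-.0378,.1355]); T1=tool(-N,[.819,-.13,.5665])
def rel():
    s=get_state(); r=rot(s); p=s["position"]+r.apply([0,-.001,-.0003])   # pin axis point at TCP level
    e=r.inv().apply(E1-p); print("eye from pin axis at TCP, tool axes, in 0.12 m units:",(e/.12).round(3),"m",e.round(4))
    print("turn left",((r.inv()*T1).as_rotvec()/(np.pi/2)).round(4),"force",r.inv().apply(s["contact_force"]).round(1),"t",s["clock"],"w",s["width"])
E
python3 -c "
from h import *
rel()"
```

```text
eye from pin axis at TCP, tool axes, in 0.12 m units: [ 1.156  0.02  -0.004] m [ 0.1387  0.0024 -0.0005]
turn left [ 0.0007 -0.0017  0.0031] force [ 1.2 -0.9 -0.7] t 8.35 w 0.023777458498302203
```

Call:
{"name": "arm_command", "arguments": {
  "series": [
    {"dp":[0.05,0.015,-0.004],"angular":[0,0,0.003],"gripper":10},
    {"dp":[0.08,0,0],"angular":[0,0,0],"gripper":10},
    {"dp":[0.08,0,0],"angular":[0,0,0],"gripper":10},
    {"dp":[0.04,0,0],"angular":[0,0,0],"gripper":10},
    {"dp":[0,0,0],"angular":[0,0,0],"gripper":10},
    {"dp":[0,0,0],"angular":[0,0,0],"gripper":10},
    {"dp":[0,0,0],"angular":[0,0,0],"gripper":10},
    {"dp":[0,0,0],"angular":[0,0,0],"gripper":10}
  ]
}}

```text
clock: 9.35
position: [0.5424, -0.0272, 0.2227]
ee_rot: [0.884, 0.036, 0.462, -0.069]
contact_force: [-0.2, -0.1, -1.0]
width: 0.0239
```

```bash
python3 -c "
from h import *
rel()
im=get_image('wrist')
cv2.imwrite('pics/w3.png',cv2.resize(im['image'][120:280,240:440],None,fx=3,fy=3,interpolation=2))"
```

```text
eye from pin axis at TCP, tool axes, in 0.12 m units: [ 0.886 -0.001  0.004] m [ 1.063e-01 -1.000e-04  5.000e-04]
turn left [ 0.0006 -0.0022 -0.0001] force [ 0.7 -0.2 -0.7] t 9.35 w 0.023932544714656133
```

View pics/w3.png

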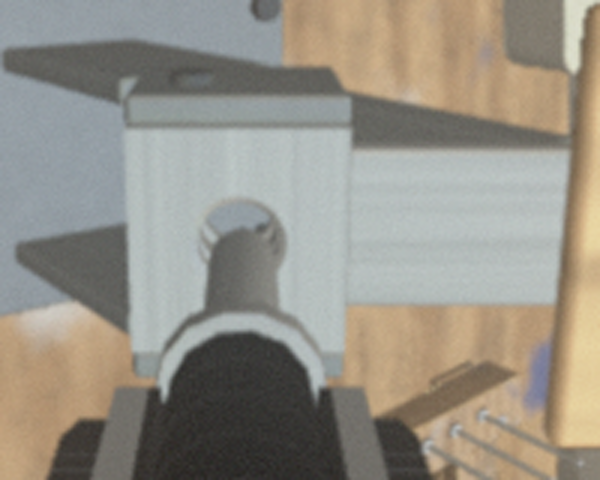

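The crop shows the tip at the mouth, with the shank (column ~242) centred on the hole (~243). I push it in.

Call:
{"name": "arm_command", "arguments": {
  "series": [
    {"dp":[0.05,0,0.002],"angular":[0,0,0],"gripper":10},
    {"dp":[0.07,0,0],"angular":[0,0,0],"gripper":10},
    {"dp":[0.07,0,0],"angular":[0,0,0],"gripper":10},
    {"dp":[0.07,0,0],"angular":[0,0,0],"gripper":10},
    {"dp":[0.07,0,0],"angular":[0,0,0],"gripper":10},
    {"dp":[0.07,0,0],"angular":[0,0,0],"gripper":10},
    {"dp":[0.05,0,0],"angular":[0,0,0],"gripper":10},
    {"dp":[0,0,0],"angular":[0,0,0],"gripper":10}
  ]
}}

```text
clock: 10.4
position: [0.5753, -0.0325, 0.1747]
ee_rot: [0.883, 0.036, 0.462, -0.069]
contact_force: [-0.0, 0.3, -2.1]
width: 0.0234
```

```bash
python3 -c "
from h import *
rel()"
```

```text
eye from pin axis at TCP, tool axes, in 0.12 m units: [ 0.399 -0.     0.005] m [ 0.0478 -0.      0.0006]
turn left [ 0.0005 -0.0029 -0.0001] force [ 1.6  0.3 -1.3] t 10.4 w 0.02337872696372194
```

Call:
{"name": "arm_command", "arguments": {
  "series": [
    {"dp":[0.05,0,0.003],"angular":[0,0,0],"gripper":10},
    {"dp":[0.06,0,0],"angular":[0,0,0],"gripper":10},
    {"dp":[0.03,0,0],"angular":[0,0,0],"gripper":10},
    {"dp":[0.01,0,0],"angular":[0,0,0],"gripper":10},
    {"dp":[0.01,0,0],"angular":[0,0,0],"gripper":10},
    {"dp":[0.01,0,0],"angular":[0,0,0],"gripper":10},
    {"dp":[0,0,0],"angular":[0,0,0],"gripper":10},
    {"dp":[0,0,0],"angular":[0,0,0],"gripper":10}
  ]
}}

```text
clock: 11.4
position: [0.5882, -0.0345, 0.1579]
ee_rot: [0.884, 0.036, 0.462, -0.069]
contact_force: [0.3, -0.6, -2.8]
width: 0.0237
```

```bash
python3 -c "
from h import *
rel()"
```

```text
eye from pin axis at TCP, tool axes, in 0.12 m units: [ 0.222 -0.001 -0.005] m [ 0.0267 -0.0001 -0.0006]
turn left [ 0.0006 -0.0018 -0.0001] force [ 2.5 -0.5 -1.3] t 11.4 w 0.02366469218909566
```

Call:
{"name": "arm_command", "arguments": {
  "series": [
    {"dp":[0.01,0,0],"angular":[0,0,0],"gripper":10},
    {"dp":[0.01,0,0],"angular":[0,0,0],"gripper":10},
    {"dp":[0.01,0,0],"angular":[0,0,0],"gripper":10},
    {"dp":[0,0,0],"angular":[0,0,0],"gripper":10},
    {"dp":[0,0,0],"angular":[0,0,0],"gripper":10},
    {"dp":[0,0,0],"angular":[0,0,0],"gripper":10},
    {"dp":[0,0,0],"angular":[0,0,0],"gripper":10},
    {"dp":[0,0,0],"angular":[0,0,0],"gripper":10}
  ]
}}

```text
clock: 12.4
position: [0.5897, -0.0348, 0.1562]
ee_rot: [0.884, 0.036, 0.461, -0.069]
contact_force: [-1.7, -0.6, 0.3]
width: 0.0237
```

```bash
python3 -c "
from h import *
rel()
im=get_image('wrist'); a=get_image('scene')
cv2.imwrite('pics/w4.png',np.hstack([cv2.resize(im['image'][120:280,240:400],(400,400),interpolation=2),cv2.resize(a['image'][210:290,240:320],(400,400),interpolation=2)]))"
```

```text
eye from pin axis at TCP, tool axes, in 0.12 m units: [ 0.203 -0.    -0.008] m [ 0.0244 -0.     -0.0009]
turn left [ 0.0009 -0.0011 -0.    ] force [-1.1 -0.8 -1.2] t 12.4 w 0.023672602554145404
```

View pics/w4.png

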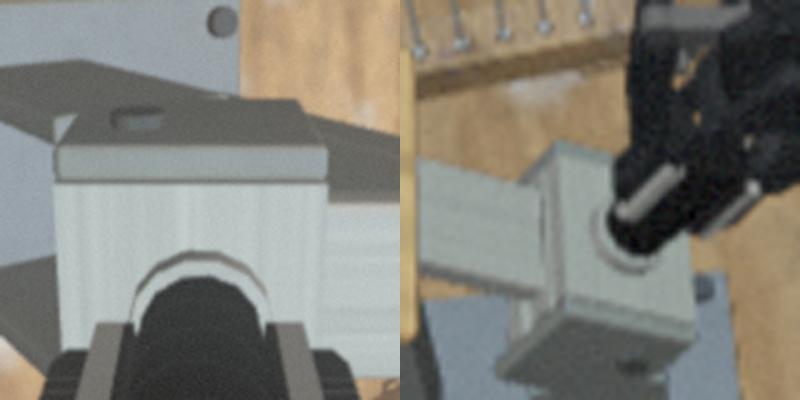

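The crops show the collar down on the upper lug (wrist crop ~(200,260), scene crop ~(628,250)), and the force along the tool has changed sign, which is contact. I give one more light press, then release.

Call:
{"name": "arm_command", "arguments": {
  "series": [
    {"dp":[0.02,0,0],"angular":[0,0,0],"gripper":10},
    {"dp":[0.02,0,0],"angular":[0,0,0],"gripper":10},
    {"dp":[0,0,0],"angular":[0,0,0],"gripper":35},
    {"dp":[0,0,0],"angular":[0,0,0],"gripper":45},
    {"dp":[0,0,0],"angular":[0,0,0],"gripper":55},
    {"dp":[0,0,0],"angular":[0,0,0],"gripper":65},
    {"dp":[0,0,0],"angular":[0,0,0],"gripper":65},
    {"dp":[0,0,0],"angular":[0,0,0],"gripper":65}
  ]
}}

```text
clock: 13.5
position: [0.5917, -0.0352, 0.1573]
ee_rot: [0.885, 0.035, 0.458, -0.069]
contact_force: [-0.5, 0.4, -0.1]
width: 0.0651
```

Call:
{"name": "arm_command", "arguments": {
  "series": [
    {"dp":[-0.05,0,0],"angular":[0,0,0],"gripper":65},
    {"dp":[-0.1,0,0],"angular":[0,0,0],"gripper":65},
    {"dp":[-0.15,0,0],"angular":[0,0,0],"gripper":65},
    {"dp":[-0.2,0,0],"angular":[0,0,0],"gripper":65},
    {"dp":[-0.2,0,0],"angular":[0,0,0],"gripper":65},
    {"dp":[-0.15,0,0],"angular":[0,0,0],"gripper":65},
    {"dp":[-0.1,0,0],"angular":[0,0,0],"gripper":65},
    {"dp":[0,0,0],"angular":[0,0,0],"gripper":65}
  ]
}}

```text
clock: 14.5
position: [0.5223, -0.0241, 0.2576]
ee_rot: [0.886, 0.035, 0.457, -0.069]
contact_force: [0.7, -0.6, -0.2]
width: 0.0649
```

Run:
```python
from h import *
from scipy.optimize import least_squares
s=get_state(); print(s["position"],s["contact_force"],s["width"])
im=get_image("wrist"); a=get_image("scene"); b=get_image("top")
P=cloud(im,s).reshape(-1,3)
B=T1.as_matrix()[:,1:]; d=P-E1; h=d@N; yz=d@B
for lo,hi,rr in ((.012,.03,.013),(.035,.06,.013)):
    m=(h>lo)&(h<hi)&(np.hypot(*yz.T)<.022); q=yz[m]
    print(lo,m.sum(),least_squares(lambda x:np.hypot(*(q-x).T)-rr,[0,0],loss="soft_l1",f_scale=.001).x.round(4))
m=(np.hypot(*yz.T)<.02)&(h<.1); print("grip top h (0.067 + gap)",np.percentile(h[m],[95,99]).round(4))
print("jar",np.median(ond(b,[(281,244)]),0).round(3),"knob/tape by eye")
cv2.imwrite("pics/f.png",np.hstack([cv2.resize(im["image"],(400,250)),cv2.resize(a["image"],(400,250))]))
```

```text
[ 0.52226242 -0.02412098  0.25755862] [ 0.65868406 -0.61308022 -0.18057246] 0.06490824480481451
0.012 144 [-0.0009 -0.0037]
0.035 285 [-0.0009 -0.0038]
grip top h (0.067 + gap) [0.0687 0.0692]
jar [ 0.405 -0.063  0.077] knob/tape by eye
```

View pics/f.png

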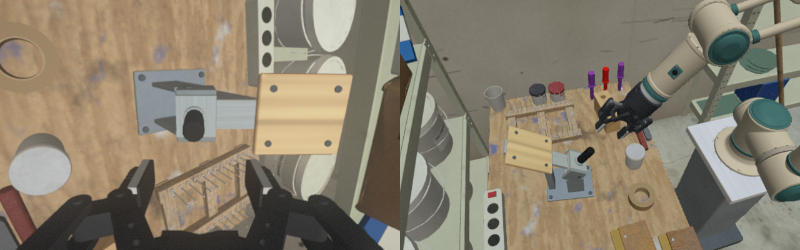

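The pin stands in the eye, parallel to its axis. The grip top is 69 mm above the lug against a nominal 67, and the sideways offset is about 4 mm by measurement (the hole allows only 2.5). The gripper is clear.

```bash
python3 -c "
from h import *
print(sign_off())"
```

```text
the job is handed in; nothing more can be done
None
```

I took the locking pin out of the block, pushed it down through the slanting eye until its collar sat on the upper lug, and let go. I then backed the gripper off and handed the job in at about 14.7 s of the 43 s allowed. The sign-off gives no verdict.

**Pin in the eye:**
- **Axis:** the grip axis read parallel to the eye's at two heights, to within about 0.3°.
- **Seating:** the grip's top is about 69 mm above the lug face, against 67 mm if fully seated. That leaves a gap of at most about 2 mm, which is within calibration error.
- **Sideways offset:** it measured about 4 mm downhill, more than the 2.5 mm the hole allows. I put the difference down to camera and eye-position error; either way it is below the 8 mm limit.

**Other objects:** the jar measured where it stood at the start. The tape looked unmoved in the last pictures, but I checked it only by eye. I did not measure the knob pin at the end: in the final pictures the arm partly hides it, and I never touched it.

**Forces:** the arm felt only a few newtons whenever I read it, and close to zero after backing off.

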